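Put the bench kit away in its matching cradles

TASK

Four shallow felt-lined wooden cradles and four things lie mixed up on the bench. Put each thing away in the cradle whose pocket matches its outline: the block plane, on its sole, in the long narrow one, the dark oil-stone box in the shorter, wider one, the jar upright in the large round one and the slim tube upright in the small round one. Each must sit flat on the felt inside the rim; let go of all of them.

Things in the scene. Friction and masses are not known exactly. Their poses are not given: they have to be found in the camera images.
- block_plane_mid (a point): Block plane standing on its sole: steel and black body with a bright lever cap and a small round wooden front knob, 49 wide (x) x 161 long (y) x 48 mm high (z), about 0.62 kg. Point: middle of its outline, half-way up, 24 mm above its sole. y runs along its length, z up. Grip it across its width near the middle, where the sides are 44 to 48 mm apart up to 40 mm above the sole. Either end may point either way in the cradle.
- stone_box_mid (a point): Plain dark wooden box of an oil-stone, lid shut and fixed to it, 56 wide (x) x 122 long (y) x 37 mm high (z), about 0.36 kg. Point: its centre, 18.5 mm above its underside. y runs along its length, z up. Either end may point either way in the cradle.
- peg_jar_mid (a point): Clear round jar with a wooden lid, standing, 62 mm in diameter (lid 58 mm, above 66 mm), 79 mm high, about 0.19 kg; the lid does not come off. Point: on its axis, 39.5 mm above its underside; z up.
- string_tube_mid (a point): Slim clear round tube with a black cap, standing, 38 mm in diameter, 121 mm high (cap above 92 mm), about 0.085 kg; the cap does not open. Grip it in its upper half, so that the gripper's body clears the cap. Point: on its axis, 60.5 mm above its underside; z up.
- cradle_long: Long narrow cradle for the block plane, pocket 65 (x) x 177 mm (y), 77 x 189 mm outside. Fixed to the bench. Its felt floor lies 4 mm above the bench and the rim stands 5 mm above the felt (9 mm above the bench) and is 6 mm wide. The pocket is 8 mm larger than its thing on every side. Origin: centre of the underside, on the bench; z up. y along its length.
- cradle_wide: Shorter, wider cradle for the oil-stone box, pocket 72 (x) x 138 mm (y), 84 x 150 mm outside. Fixed to the bench. Its felt floor lies 4 mm above the bench and the rim stands 5 mm above the felt (9 mm above the bench) and is 6 mm wide. The pocket is 8 mm larger than its thing on every side. Origin: centre of the underside, on the bench; z up. y along its length.
- cradle_big_round: Large round cradle for the jar, pocket 78 mm in diameter, 90 mm outside. Fixed to the bench. Its felt floor lies 4 mm above the bench and the rim stands 5 mm above the felt (9 mm above the bench) and is 6 mm wide. The pocket is 8 mm larger than its thing on every side. Origin: centre of the underside, on the bench; z up. 
- cradle_small_round: Small round cradle for the slim tube, pocket 54 mm in diameter, 66 mm outside. Fixed to the bench. Its felt floor lies 4 mm above the bench and the rim stands 5 mm above the felt (9 mm above the bench) and is 6 mm wide. The pocket is 8 mm larger than its thing on every side. Origin: centre of the underside, on the bench; z up. 
Not all that is in view belongs to the job. Leave any turquoise look-alike of the part that bears string_tube_mid alone.

How it is judged:
By the outcome, as a careful person would: the job done as asked, in the order asked, and still so for the second after the job is handed in, with the robot touching nothing.
It also fails if it takes over 109 s, if anything falls off the work surface, if the arm or the gripper's body presses on something with over 40 N, if the wrist force passes 120 N, or if a joint passes its speed limit or range.

ROBOT

A 7-joint arm with a two-finger parallel gripper is mounted at the origin on a cart in front of the work surface, level with it; the furniture and walls round the work are solid. World frame = base frame: x ahead of the robot, y to its left, z up, the work surface at z = 0. Lengths are in m, angles in degrees, forces in N, time in s.
With the tool pointing down it reaches from about 0.375 to 0.925 m from the base axis. Payload 3.1 kg.
Tool frame: the origin (TCP) lies between the finger pads; the fingertips stand 11 mm ahead of it and the grasp point (between the pads) lies 8 mm behind it; z points along the fingers, y is the line along which they close (so a half turn about z gives the same grasp; the last joint's range is limited). The gripper opens to 85 mm and grips with 20 to 120 N. Pads are 22 mm wide; open, the fingers measure 114 mm over their backs; the gripper's body (76 mm by 85 mm) begins 54 mm behind the grasp point. The pads swing forward as they close: fully open they stand 13 mm farther back than shut.
Start: joints at [64.527, 21.939, 2.515, 91.553, -1.026, 66.532, -2.859], TCP at [0.221, -0.611, 0.242] pointing down, gripper open.
Joint ranges: [-149.38, 149.38], [-23.57, 123.04], [-84.95, 90], [0, 143.3], [-89.99, 269.99], [3.08, 112.72], [-163.45, 163.45]. Speed limits (degrees/s): [159.86, 159.86, 180, 180, 180, 180, 180].

INTERFACE

Orientations are given as a 3x3 rotation matrix whose columns are the frame's x, y, z axes.
In Python, from rig import * gives the robot as it stands.
- The arm moves only by the shell command python3 -m pendant 'ROWS' [OPENING] [FORCE]. ROWS is a JSON object of lists of equal length, an entry for each row: "delta_pos": the shift along the tool's x, y, z in mm, a list of three; "rot": the turn, a rotation vector about the tool's x, y, z in degrees, a list of three. A call has 1 to 8 rows; each row is the pose to reach, as a shift and turn from the pose commanded when the call began, along the tool's axes at that moment; what a row does not reach only later rows make up. A row lasts 1/10 s, in which the tool goes at most 50 mm and 8.59 degrees, less where a joint would pass 70% of its speed; a pose out of reach is approached as far as the arm can. A call with a gripper value outside its range is refused whole. OPENING is the closure in counts, from 0 (fully open) to 255 (shut), set as the call begins (- or left out, the last holds). The fingers move at their own pace and stop on an object; FORCE is the grip in N (left out, the last holds). Time passes only in rows, so rows that repeat a pose let the fingers close. It gives the time, the measured TCP pose, the force, the opening and the grip force at its end, in the units of the state.
- sense(): the state, without advancing time (a new reading comes with each control period).
- capture(name): name is "scene" or "top" or "wrist"; returns the picture (400x640x3 uint8, red, green, blue); there is no depth.
- calibration(name): a dict with "fov_y" (degrees; the focal length in pixels is half the picture's height over the tangent of half this angle, whatever the lens; pixels are square), "cx", "cy" (the principal point, pixels), "world_to_cam" (4x4, takes a point from world to camera coordinates). Camera axes: x right, y down, z forward; pixel columns grow to the right and rows downward; lengths in m; the calibration is good to about 2 mm. The wrist camera is an equidistant fisheye: a pixel r from the principal point sees the ray r / f radians off the axis. A picture is of the moment at which its call begins: read the wrist's pose just before it. calibration takes no time and is no camera call; for the wrist camera it gives the pose at the moment of the call.
- sign_off(): hands the job in; it is judged then, once.
The state is a dict: "clock": time; "qpos": joint angles; "dq": joint speeds; "joint_torque": joint torques, N m; "ee_pos": TCP position; "orientation": TCP orientation; "wrist_force": force on the tool from outside, world axes, zero at the start; "moment": the same for the moment, N m; "finger_gap": opening from 0.0 (shut) to 1.0 (fully open); "grip_force": force on a finger pad.
Only numpy, scipy, OpenCV 4.12 (cv2) and the standard library are available. Lean on these libraries where they do the work, as an engineer would, in place of code of your own. Each camera call takes 0.05 s, during which the arm holds its last target. There are 200 camera calls.

## Working session

There is one attempt and no reset: what is moved stays moved. The work goes in short steps, Python scripts to look and compute and a shell command to move; the robot and the scene stay as the last step left them, time stands still between calls to the robot, and variables do not carry over. Pictures are saved under pics/ and viewed, at most 14 in all, crops included, and the job is handed in when it is done.

```bash
mkdir -p pics; ls
python3 - <<'E'
from rig import *
import cv2
s=sense();print({k:s[k] for k in('clock','qpos','ee_pos','orientation','finger_gap')})
for n in('scene','top','wrist'):
    c=calibration(n);print(n,c)
    cv2.imwrite(f'pics/{n}0.png',capture(n)[:,:,::-1])
E
```

```text
pics
{'clock': 0.0, 'qpos': array([64.52578495, 21.99372657,  2.51026939, 91.65073397, -1.02306812,
       66.53242444, -2.86020311]), 'ee_pos': array([ 0.22061154, -0.61042304,  0.24085343]), 'orientation': array([[ 9.40429135e-01,  3.39988047e-01, -1.08210453e-03],
       [ 3.39989722e-01, -9.40425911e-01,  2.46871732e-03],
       [-1.78304760e-04, -2.68955811e-03, -9.99996367e-01]]), 'finger_gap': 0.995353572801519}
scene {'fov_y': 57.02943838207, 'cx': 317.3197566834861, 'cy': 200.07290863508632, 'world_to_cam': array([[-0.72080029, -0.69312103,  0.00549359,  0.40591619],
       [-0.4307805 ,  0.44174613, -0.78694887,  0.27391867],
       [ 0.54302404, -0.5695995 , -0.61699376,  0.65422262],
       [ 0.        ,  0.        ,  0.        ,  1.        ]])}
top {'fov_y': 42.63555039445543, 'cx': 319.4309085862647, 'cy': 198.02141354180247, 'world_to_cam': array([[-0.0110651 , -0.99974462, -0.01970428,  0.05826081],
       [-0.98011197,  0.01474821, -0.19789646,  0.52330564],
       [ 0.19813652,  0.01712266, -0.98002486,  1.33105502],
       [ 0.        ,  0.        ,  0.        ,  1.        ]])}
wrist {'fov_y': 65.70646984690485, 'cx': 320.3052787169305, 'cy': 202.06870939741677, 'world_to_cam': array([[ 0.34002172, -0.94041388, -0.00263677, -0.64764857],
       [-0.900186  , -0.32628546,  0.28844923, -0.03719183],
       [-0.272122  , -0.09570542, -0.95749156,  0.37960461],
       [ 0.        ,  0.        ,  0.        ,  1.        ]])}
```

View pics/top0.png

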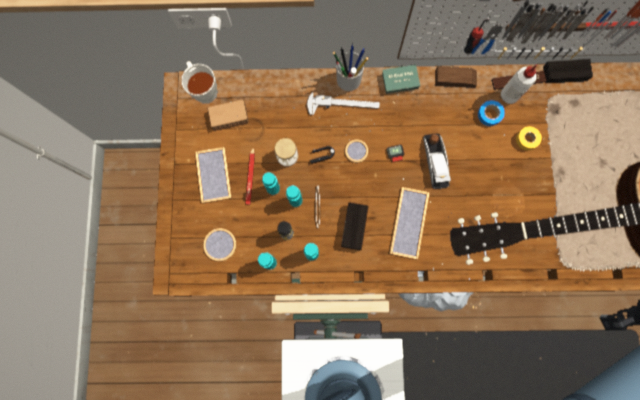

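View pics/scene0.png

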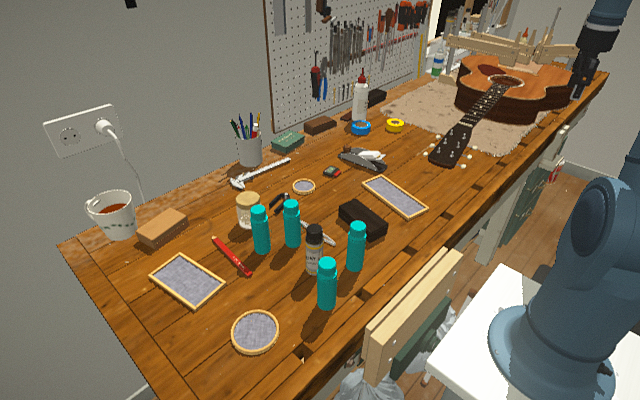

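The top view shows: felt rectangles at (213,174) wide and (410,222) long, felt rounds at (220,244) big and (357,151) small. Also the plane at (437,160), the box at (355,226), the jar at (286,152), and the black-capped tube at (285,229) among four turquoise look-alikes. The scene view shows the same layout.

```bash
cat > h.py <<'E'
import numpy as np, cv2
from rig import *
def ray(c,u,v,fish=False):
    f=200/np.tan(np.radians(c['fov_y']/2)); x=np.array([(u-c['cx'])/f,(v-c['cy'])/f])
    if fish:
        r=np.hypot(*x); d=np.r_[x/r*np.sin(r),np.cos(r)] if r>1e-9 else np.array([0,0,1.])
    else: d=np.r_[x,1]
    W=c['world_to_cam'];R=W[:3,:3]; o=-R.T@W[:3,3]; d=R.T@d
    return o,d/np.linalg.norm(d)
def plane(c,u,v,z,fish=False):
    o,d=ray(c,u,v,fish); return o+d*(z-o[2])/d[2]
def tri(rays):
    A=sum(np.eye(3)-np.outer(d,d) for o,d in rays); b=sum((np.eye(3)-np.outer(d,d))@o for o,d in rays)
    p=np.linalg.solve(A,b); return p,[np.linalg.norm(np.cross(p-o,d))*1e3 for o,d in rays]
def proj(c,p,fish=False):
    f=200/np.tan(np.radians(c['fov_y']/2)); q=(c['world_to_cam']@np.r_[p,1])[:3]
    if fish:
        t=np.arctan2(np.hypot(q[0],q[1]),q[2]); n=np.hypot(q[0],q[1])+1e-12; return np.r_[q[:2]/n*t*f]+[c['cx'],c['cy']]
    return q[:2]/q[2]*f+[c['cx'],c['cy']]
def blob(mask,u,v,r=45):
    """contour of mask component nearest to (u,v)"""
    cs,_=cv2.findContours(mask.astype(np.uint8),cv2.RETR_EXTERNAL,cv2.CHAIN_APPROX_NONE)
    cs=[c for c in cs if cv2.contourArea(c)>25]
    return min(cs,key=lambda c:-cv2.pointPolygonTest(c,(float(u),float(v)),True))
E
python3 - <<'E'
from h import *
np.set_printoptions(precision=4,suppress=True)
T=calibration('top');S=calibration('scene')
ti=cv2.imread('pics/top0.png');si=cv2.imread('pics/scene0.png')
def felt(i):
    h=cv2.cvtColor(i,cv2.COLOR_BGR2HSV); m=((h[...,1]<70)&(h[...,2]>80)).astype(np.uint8)
    return cv2.morphologyEx(m,cv2.MORPH_CLOSE,np.ones((5,5)))
def dark(i): return (i.max(2)<62)
def cen(c):
    m=np.zeros((400,640),np.uint8);cv2.drawContours(m,[c],-1,1,-1);y,x=np.nonzero(m);return x.mean(),y.mean()
for n,t,s in[('wide',(213,174),(187,280)),('long',(410,222),(395,196)),('big',(220,244),(255,331)),('small',(357,151),(304,186))]:
    a=blob(felt(ti),*t);b=blob(felt(si),*s)
    p,e=tri([ray(T,*cen(a)),ray(S,*cen(b))])
    w=np.array([plane(T,*q[0],.004)[:2] for q in a])
    r=cv2.minAreaRect((w*1000).astype(np.float32))
    r2=cv2.minAreaRect((np.array([plane(S,*q[0],.004)[:2] for q in b])*1000).astype(np.float32))
    print(n,'tri',p,e,'toprect',r,'scene',r2)
for n,m,t,z in[('box',dark,(355,222),.037),('tube',dark,(285,229),.121),('plane',dark,(433,150),.03)]:
    a=blob(m(ti),*t);w=np.array([plane(T,*q[0],z)[:2] for q in a])
    print(n,cen(a),cv2.minAreaRect((w*1000).astype(np.float32)))
for (u,v) in[(270,180),(293,193),(266,258),(311,248)]: print('turq top',plane(T,u,v,.121)[:2])
print('jar',plane(T,287,146,.079)[:2]);print('plane',plane(T,437,160,.024)[:2])
v=np.vstack([cv2.resize(ti[130:270,190:470],None,fx=2.85,fy=2.85,interpolation=cv2.INTER_CUBIC)])
cv2.imwrite('pics/c1.png',v)
E
```

```text
wide tri [ 0.607   0.3549 -0.0006] [np.float64(0.802603726951135), np.float64(0.8026037269511467)] toprect ((606.9761962890625, 354.399169921875), (137.3358612060547, 70.78897094726562), 8.91260814666748) scene ((605.9550170898438, 354.6252136230469), (134.71827697753906, 70.26089477539062), 8.831809043884277)
long tri [ 0.4585 -0.1957  0.0026] [np.float64(2.252010736038267), np.float64(2.252010736038357)] toprect ((461.70062255859375, -194.4465789794922), (64.54023742675781, 176.7080078125), 77.64105224609375) scene ((461.777099609375, -196.95404052734375), (60.70745086669922, 173.05014038085938), 77.64029693603516)
big tri [0.4079 0.3312 0.0006] [np.float64(0.3818305237490538), np.float64(0.3818305237489776)] toprect ((407.55389404296875, 330.8377990722656), (75.36783599853516, 72.080810546875), 1.3065602779388428) scene ((406.48822021484375, 330.89984130859375), (76.14140319824219, 74.58244323730469), 44.09773254394531)
small tri [ 0.6704 -0.054   0.0037] [np.float64(0.44678351102011016), np.float64(0.4467835110200186)] toprect ((670.4305419921875, -53.381683349609375), (51.283050537109375, 50.320003509521484), 89.00634002685547) scene ((669.7853393554688, -54.02656936645508), (48.60446548461914, 43.6631965637207), 44.32575607299805)
box (np.float64(353.9755529685681), np.float64(226.29802095459837)) ((448.6252136230469, -40.53422164916992), (52.83154296875, 121.57811737060547), 79.46109771728516)
tube (np.float64(283.56198347107437), np.float64(228.8512396694215)) ((430.2559814453125, 142.3098602294922), (33.31289291381836, 27.95217514038086), 0.04008824750781059)
plane (np.float64(433.83098591549293), np.float64(144.85915492957747)) ((680.663818359375, -270.3295593261719), (53.5003776550293, 35.18113327026367), 16.01006507873535)
turq top [0.5598 0.1777]
turq top [0.5244 0.1181]
turq top [0.3587 0.1861]
turq top [0.3823 0.0729]
jar [0.6637 0.1372]
plane [ 0.633  -0.2769]
```

View pics/c1.png

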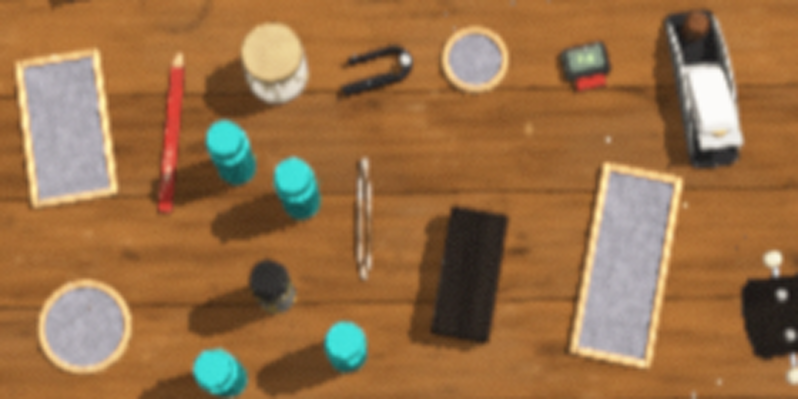

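View pics/wrist0.png

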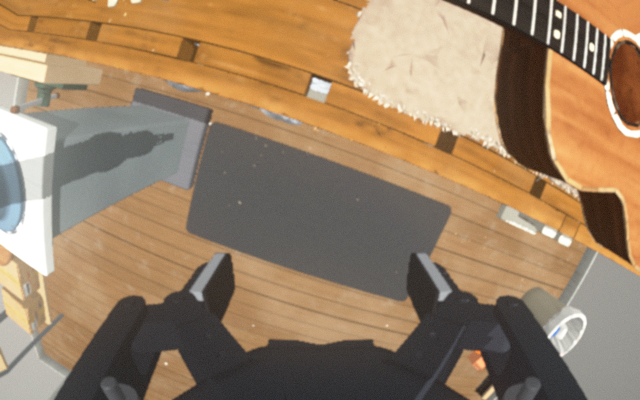

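```bash
cat > go.py <<'E'
# usage: go.py x y z yaw : yaw = world angle of tool y axis (mod 180), tool straight down -> shift (mm) and turn for the pendant
import sys; from h import *
from scipy.spatial.transform import Rotation as Ro
x,y,z,a=map(float,sys.argv[1:5]); s=sense(); R=s['orientation']; p=s['ee_pos']
cur=np.degrees(np.arctan2(R[1,1],R[0,1])); a=cur+(a-cur+90)%180-90
if len(sys.argv)>5: a+=180
Y=np.array([np.cos(np.radians(a)),np.sin(np.radians(a)),0]); Z=np.array([0,0,-1.]); T=np.c_[np.cross(Y,Z),Y,Z]
d=R.T@(np.array([x,y,z])-p)*1e3
print('delta',d.round(1),'len',np.linalg.norm(d).round(),'rot',np.degrees(Ro.from_matrix(R.T@T).as_rotvec()).round(2),'yaw now',cur.round(1),'p',p.round(4),'q',s['qpos'].round(),'gap',round(s['finger_gap'],3),'F',np.round(s['wrist_force'],1),'t',s['clock'])
E
python3 go.py 0.60 -0.27 0.32 102
python3 - <<'E'
from h import *
c=calibration('wrist');W=c['world_to_cam'];s=sense();R=s['orientation']
print(R.T@(-W[:3,:3].T@W[:3,3]-s['ee_pos']), R.T@W[2,:3])
E
```

```text
delta [ 472.5 -191.6  -78.5] len 516.0 rot [-0.12  0.02  7.87] yaw now -70.1 p [ 0.2207 -0.6106  0.2412] q [65. 22.  3. 92. -1. 67. -3.] gap 0.998 F [-0.5 -0.3 -0.2] t 0.15
[ 0.07397047 -0.00086363 -0.13147611] [-2.88306582e-01 -2.29752674e-04  9.57538126e-01]
```

```bash
python3 -m pendant '{"delta_pos":[[0,0,-80],[40,-16,-80],[80,-32,-80],[125,-50,-80],[170,-68,-80],[215,-86,-80],[260,-104,-80],[305,-122,-80]],"rot":[[0,0,1],[0,0,2],[0,0,3],[0,0,4],[0,0,5],[0,0,6],[0,0,7],[0,0,8]]}' 0 40; python3 go.py 0.60 -0.27 0.32 102
```

```text
clock: 0.95
ee_pos: [0.4673, -0.3913, 0.322]
orientation: [[0.979, 0.205, -0.0], [0.205, -0.979, 0.0], [-0.0, -0.0, -1.0]]
wrist_force: [0.3, -0.9, -0.2]
finger_gap: 0.999
grip_force: 0.0
delta [154.8 -91.5   2. ] len 180.0 rot [-0.01  0.02 -0.18] yaw now -78.2 p [ 0.4673 -0.3913  0.322 ] q [ 41.  15.  -6.  92.   2.  74. -43.] gap 0.999 F [ 0.3 -0.9 -0.2] t 0.95
```

```bash
python3 -m pendant '{"delta_pos":[[40,-23,0],[80,-46,0],[120,-70,0],[155,-90,0],[155,-90,0],[155,-90,0]],"rot":[[0,0,0],[0,0,0],[0,0,0],[0,0,0],[0,0,0],[0,0,0]]}'
python3 - <<'E'
from h import *
import pickle
c=calibration('wrist');i=capture('wrist')
pickle.dump((c,i),open('w1.pkl','wb'));cv2.imwrite('pics/w1.png',i[:,:,::-1])
E
```

```text
clock: 1.55
ee_pos: [0.6002, -0.271, 0.3214]
orientation: [[0.978, 0.209, -0.001], [0.209, -0.978, 0.001], [-0.001, -0.001, -1.0]]
wrist_force: [-0.2, -0.8, 0.2]
finger_gap: 1.0
grip_force: 0.0
```

View pics/w1.png

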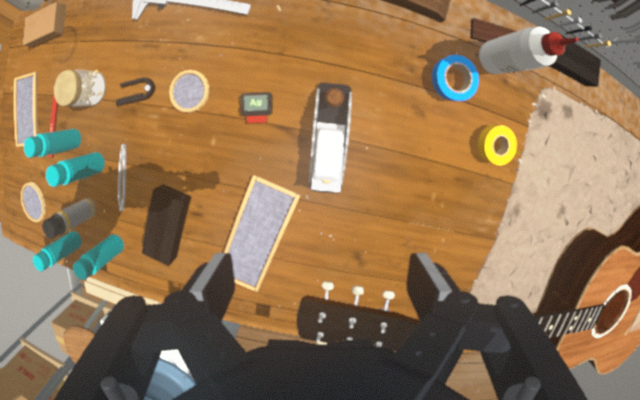

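The wrist view shows the plane at (330,137), the long cradle at (264,233), the box at (166,224), the small cradle at (188,90), the guitar head at (350,320), and a small red/black gadget at (256,106).

```bash
cat > m1.py <<'E'
from h import *
import pickle
np.set_printoptions(precision=4,suppress=True)
T=calibration('top');S=calibration('scene')
ti=cv2.imread('pics/top0.png');si=cv2.imread('pics/scene0.png')
c,w=pickle.load(open('w1.pkl','rb'));wi=w[:,:,::-1].copy()
def felt(i):
    h=cv2.cvtColor(i,cv2.COLOR_BGR2HSV); m=((h[...,1]<70)&(h[...,2]>80)).astype(np.uint8)
    return cv2.morphologyEx(m,cv2.MORPH_CLOSE,np.ones((5,5)))
def low(i):
    h=cv2.cvtColor(i,cv2.COLOR_BGR2HSV); m=((h[...,1]<80)|(h[...,2]<45)).astype(np.uint8)
    return cv2.morphologyEx(m,cv2.MORPH_CLOSE,np.ones((3,3)))
def white(i): return (i.min(2)>170)
def dark(i): return (i.max(2)<62)
def cen(k):
    m=cv2.moments(k);return m['m10']/m['m00'],m['m01']/m['m00']
def rect(cam,k,z,f):
    return cv2.minAreaRect((np.array([plane(cam,*q[0],z,f)[:2] for q in k])*1000).astype(np.float32))
a=blob(felt(wi),264,233);b=blob(felt(ti),410,222)
print('long',tri([ray(c,*cen(a),True),ray(T,*cen(b))]),rect(c,a,.004,True))
a=blob(white(wi),328,160);b=blob(white(ti),438,162)
print('lever',tri([ray(c,*cen(a),True),ray(T,*cen(b))]),cv2.contourArea(a),cv2.contourArea(b))
a=blob(low(wi),330,137);x,y,ww,hh=cv2.boundingRect(a);print('plane bbox',x,y,ww,hh)
for z in(0.005,.024,.04): print('plane',z,rect(c,a,z,True))
a=blob(low(ti),437,160)
print('plane top',rect(T,a,.024,False))
for n,t in(('tl',(150,186)),):pass
a=blob(dark(wi),166,224);b=blob(dark(ti),355,226)
print('box',tri([ray(c,*cen(a),True),ray(T,*cen(b))]),rect(c,a,.03,True))
a=blob(felt(wi),188,90);b=blob(felt(ti),357,151)
print('small',tri([ray(c,*cen(a),True),ray(T,*cen(b))]),rect(c,a,.004,True))
E
python3 m1.py
```

```text
long (array([ 0.4606, -0.19  ,  0.0123]), [np.float64(3.5580460483074283), np.float64(3.5580460483074656)]) ((420.507568359375, -174.49732971191406), (94.71231842041016, 270.3036193847656), 66.67455291748047)
lever (array([ 0.6128, -0.2815,  0.0278]), [np.float64(2.408350257224591), np.float64(2.4083502572246545)]) 1960.0 344.0
plane bbox 309 84 43 109
plane 0.005 ((635.8887329101562, -275.7398376464844), (158.74166870117188, 54.46390151977539), 7.513575553894043)
plane 0.024 ((637.4363403320312, -274.845947265625), (152.0070037841797, 52.15318298339844), 7.5133538246154785)
plane 0.04 ((638.7395629882812, -274.0932312011719), (146.3355255126953, 50.20738220214844), 7.513594150543213)
plane top ((631.83349609375, -277.728271484375), (153.8285675048828, 56.03375244140625), 6.8350067138671875)
box (array([ 0.4704, -0.0293, -0.0162]), [np.float64(20.28297039632535), np.float64(20.282970396325304)]) ((502.81915283203125, -36.62117004394531), (30.819377899169922, 50.05832290649414), 49.97217559814453)
small (array([ 0.6692, -0.0533,  0.0095]), [np.float64(0.19626711098149793), np.float64(0.19626711098139918)]) ((669.0961303710938, -49.82783508300781), (53.22977828979492, 51.29693603515625), 10.65117073059082)
```

```bash
python3 -m pendant '{"delta_pos":[[5,2,45],[10,3,90],[15,4,135],[15,4,150],[15,4,150],[15,4,150]],"rot":[[0,0,1],[0,0,2],[0,0,3],[0,0,4],[0,0,4],[0,0,4]]}'
python3 - <<'E'
from h import *
import pickle
c=calibration('wrist');i=capture('wrist')
pickle.dump((c,i),open('w2.pkl','wb'));cv2.imwrite('pics/w2.png',i[:,:,::-1])
E
```

```text
clock: 2.2
ee_pos: [0.6154, -0.2755, 0.1743]
orientation: [[0.991, 0.135, 0.002], [0.135, -0.991, -0.002], [0.002, 0.002, -1.0]]
wrist_force: [0.2, 0.2, 1.0]
finger_gap: 1.001
grip_force: 0.0
```

View pics/w2.png

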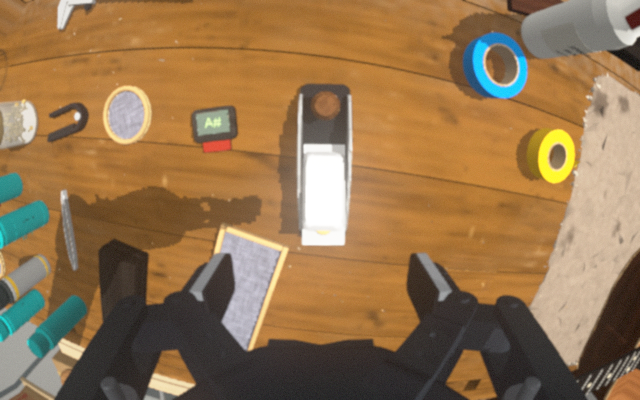

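Run:
```python
from h import *
import pickle
np.set_printoptions(precision=4,suppress=True)
c1,_=pickle.load(open('w1.pkl','rb'));c,_=pickle.load(open('w2.pkl','rb'))
for z in(.01,.03,.045):
    print(z,plane(c,325,84,z,True)[:2],plane(c,323,245,z,True)[:2],'sides',plane(c,300,150,z,True)[:2],plane(c,351,150,z,True)[:2])
# knob top and lever bottom end, two wrist views
print('knob',tri([ray(c1,333.5,97,True),ray(c,326,103,True)]))
print('leverend',tri([ray(c1,326,191,True),ray(c,323,244,True)]))
```

```text
0.01 [ 0.7154 -0.2656] [ 0.5544 -0.286 ] sides [ 0.6495 -0.2505] [ 0.6562 -0.299 ]
0.03 [ 0.7136 -0.2655] [ 0.5634 -0.2845] sides [ 0.6521 -0.2514] [ 0.6584 -0.2967]
0.045 [ 0.7122 -0.2654] [ 0.5702 -0.2834] sides [ 0.6541 -0.2521] [ 0.66   -0.2949]
knob (array([ 0.6997, -0.2701, -0.0581]), [np.float64(0.012601942941138122), np.float64(0.012601942941148796)])
leverend (array([ 0.5656, -0.2847,  0.0325]), [np.float64(0.5176584473930617), np.float64(0.5176584473931645)])
```

```bash
python3 go.py 0.6345 -0.276 0.022 97.3
```

```text
delta [ 17.2   2.6 153.6] len 155.0 rot [ 0.17 -0.25  0.5 ] yaw now -82.2 p [ 0.6164 -0.2754  0.1755] q [ 28.  28. -10.  91.   5.  61. -66.] gap 1.0 F [-0.4 -0.5  0.1] t 2.25
```

```bash
python3 -m pendant '{"delta_pos":[[10,2,20],[17,2.6,50],[17,2.6,85],[17,2.6,110],[17,2.6,130],[17,2.6,144],[17,2.6,152],[17,2.6,154]],"rot":[[0,0,0],[0,0,0.5],[0,0,0.5],[0,0,0.5],[0,0,0.5],[0,0,0.5],[0,0,0.5],[0,0,0.5]]}'; python3 -m pendant '{"delta_pos":[[0,0,0],[0,0,0],[0,0,0],[0,0,0],[0,0,0],[0,0,0],[0,0,0],[0,0,0]],"rot":[[0,0,0],[0,0,0],[0,0,0],[0,0,0],[0,0,0],[0,0,0],[0,0,0],[0,0,0]]}' 255 60;python3 go.py 0.6345 -0.276 0.12 97.3
```

```text
clock: 3.05
ee_pos: [0.6329, -0.2744, 0.019]
orientation: [[0.992, 0.128, 0.001], [0.128, -0.992, -0.001], [0.001, 0.001, -1.0]]
wrist_force: [0.1, 0.9, 0.8]
finger_gap: 0.998
grip_force: 0.0
clock: 3.85
ee_pos: [0.6337, -0.2753, 0.0204]
orientation: [[0.992, 0.128, 0.003], [0.128, -0.992, -0.002], [0.003, 0.003, -1.0]]
wrist_force: [-0.3, -0.7, 6.0]
finger_gap: 0.547
grip_force: 64.4
delta [  1.    1.  -99.6] len 100.0 rot [ 0.14 -0.17  0.05] yaw now -82.7 p [ 0.6337 -0.2753  0.0204] q [ 26.  40.  -9.  92.   8.  48. -68.] gap 0.547 F [-0.3 -0.7  6. ] t 3.85
```

```bash
python3 -m pendant '{"delta_pos":[[0,0,-20],[0,0,-50],[0,0,-80],[0,0,-100],[0,0,-100]],"rot":[[0,0,0],[0,0,0],[0,0,0],[0,0,0],[0,0,0]]}'; python3 go.py 0.461 -0.1955 0.12 77.6
python3 - <<'E'
from h import *
import pickle
np.set_printoptions(precision=4,suppress=True)
c,_=pickle.load(open('w1.pkl','rb'))
for u,v in((256,177),(299,193),(257,291)):print(plane(c,u,v,.009,True)[:2])
T=calibration('top');ti=cv2.imread('pics/top0.png')
h=cv2.cvtColor(ti,cv2.COLOR_BGR2HSV); m=((h[...,1]<70)&(h[...,2]>80)).astype(np.uint8)
E
```

```text
clock: 4.35
ee_pos: [0.6338, -0.2741, 0.1207]
orientation: [[0.992, 0.129, 0.005], [0.129, -0.992, -0.001], [0.004, 0.002, -1.0]]
wrist_force: [1.5, -0.2, -4.3]
finger_gap: 0.547
grip_force: 63.3
delta [-161.2 -100.2   -0.2] len 190.0 rot [ 0.06 -0.26 19.78] yaw now -82.6 p [ 0.6338 -0.2741  0.1207] q [ 27.  33. -10.  90.   6.  57. -67.] gap 0.547 F [ 1.5 -0.2 -4.3] t 4.35
[ 0.559  -0.1807]
[ 0.5482 -0.2484]
[ 0.3621 -0.2094]
```

```bash
python3 -m pendant '{"delta_pos":[[-20,-12,0],[-50,-32,0],[-80,-50,0],[-110,-70,0],[-140,-90,0],[-160,-101,0],[-160,-101,0],[-160,-101,0]],"rot":[[0,0,3],[0,0,7],[0,0,11],[0,0,15],[0,0,18],[0,0,19.8],[0,0,19.8],[0,0,19.8]]}'; python3 go.py 0.4615 -0.194 0.026 77.6
python3 - <<'E'
from h import *
import pickle
c=calibration('wrist');i=capture('wrist')
pickle.dump((c,i),open('w3.pkl','wb'));cv2.imwrite('pics/w3.png',i[:,:,::-1])
E
```

```text
clock: 5.15
ee_pos: [0.4585, -0.1935, 0.1163]
orientation: [[0.977, -0.215, -0.003], [-0.215, -0.977, 0.001], [-0.003, -0.001, -1.0]]
wrist_force: [0.9, 0.3, -5.0]
finger_gap: 0.548
grip_force: 63.3
delta [ 3.4 -0.1 90.3] len 90.0 rot [-0.03  0.2   0.01] yaw now -102.4 p [ 0.4585 -0.1935  0.1163] q [ 25.  15.  -8. 118.   3.  47. -87.] gap 0.548 F [ 0.9  0.3 -5. ] t 5.15
```

View pics/w3.png

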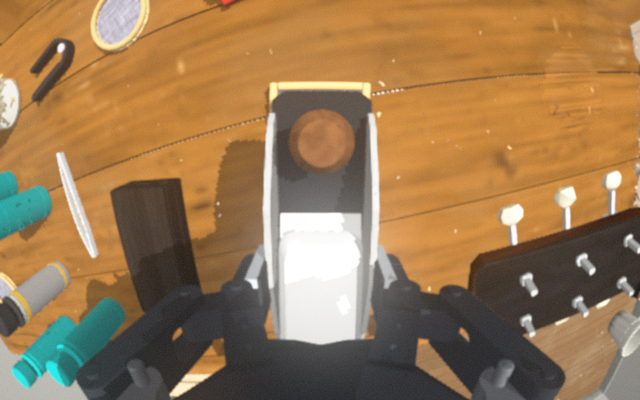

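The plane is held above the cradle. The cradle's front rim runs (269,83)–(371,83), and the plane front is centred near u=322.

```bash
python3 - <<'E'
from h import *
import pickle
np.set_printoptions(precision=4,suppress=True)
c,_=pickle.load(open('w3.pkl','rb'))
a=plane(c,269,83,.009,True)[:2];b=plane(c,371,83,.009,True)[:2]
d=a-b;print(a,b,np.linalg.norm(d),np.degrees(np.arctan2(d[1],d[0])))
u=np.array([d[1],-d[0]])/np.linalg.norm(d); print('centre',(a+b)/2-.0945*u)
E
python3 go.py 0.4615 -0.194 0.026 77.6
```

```text
[ 0.5607 -0.1749] [ 0.544  -0.2507] 0.07762362568919334 77.58969498099752
centre [ 0.4601 -0.1925]
delta [ 1.6 -0.4 91.1] len 91.0 rot [-0.02  0.08 -0.01] yaw now -102.4 p [ 0.46   -0.1941  0.1171] q [ 25.  15.  -8. 118.   3.  47. -87.] gap 0.544 F [ 0.9 -0.2 -5.1] t 5.2
```

```bash
python3 -m pendant '{"delta_pos":[[0,-1,20],[0,-1,45],[0,-1,65],[0,-1,80],[0,-1,87],[0,-1,89],[0,-1,91],[0,-1,91]],"rot":[[0,0,0],[0,0,0],[0,0,0],[0,0,0],[0,0,0],[0,0,0],[0,0,0],[0,0,0]]}'; python3 go.py 0.4600 -0.193 0.0245 77.6
```

```text
clock: 6.0
ee_pos: [0.4617, -0.1937, 0.0278]
orientation: [[0.977, -0.215, 0.002], [-0.215, -0.977, -0.0], [0.002, 0.0, -1.0]]
wrist_force: [0.1, -2.1, -5.1]
finger_gap: 0.547
grip_force: 63.3
delta [-1.8 -0.3  3.3] len 4.0 rot [ 0.01 -0.09 -0.03] yaw now -102.4 p [ 0.4617 -0.1937  0.0278] q [ 24.  24.  -7. 120.   5.  36. -88.] gap 0.547 F [ 0.1 -2.1 -5.1] t 6.0
```

```bash
python3 -m pendant '{"delta_pos":[[-1,0,1.5],[-1,0,3],[-1,0,4],[-1,0,4]],"rot":[[0,0,0],[0,0,0],[0,0,0],[0,0,0]]}'; python3 go.py 0.4600 -0.193 0.0245 77.6
```

```text
clock: 6.4
ee_pos: [0.4601, -0.1933, 0.0243]
orientation: [[0.977, -0.215, 0.0], [-0.215, -0.977, -0.0], [0.0, 0.0, -1.0]]
wrist_force: [-2.5, 0.4, 4.6]
finger_gap: 0.546
grip_force: 64.3
delta [-0.1 -0.3 -0.2] len 0.0 rot [ 0.02 -0.02 -0.03] yaw now -102.4 p [ 0.4601 -0.1933  0.0243] q [ 24.  24.  -7. 120.   5.  36. -89.] gap 0.546 F [-2.5  0.4  4.6] t 6.4
```

```bash
python3 -m pendant '{"delta_pos":[[0,0,0],[0,0,0],[0,0,0],[0,0,0],[0,0,0],[0,0,-10],[0,0,-40],[0,0,-80]],"rot":[[0,0,0],[0,0,0],[0,0,0],[0,0,0],[0,0,0],[0,0,0],[0,0,0],[0,0,0]]}' 0; python3 go.py 0.44 -0.041 0.17 79.5
```

```text
clock: 7.2
ee_pos: [0.4579, -0.1925, 0.1029]
orientation: [[0.977, -0.215, -0.004], [-0.215, -0.977, 0.002], [-0.005, -0.001, -1.0]]
wrist_force: [1.2, 0.4, -0.4]
finger_gap: 1.001
grip_force: 0.0
delta [ -50.4 -144.1  -66.7] len 167.0 rot [-0.05  0.27 -1.92] yaw now -102.4 p [ 0.4579 -0.1925  0.1029] q [ 25.  16.  -8. 118.   3.  46. -87.] gap 1.001 F [ 1.2  0.4 -0.4] t 7.2
```

```bash
python3 -m pendant '{"delta_pos":[[-10,-25,-40],[-25,-65,-67],[-38,-105,-67],[-48,-138,-67],[-50,-144,-67],[-50,-144,-67],[-50,-144,-67]],"rot":[[0,0,0],[0,0,-1],[0,0,-2],[0,0,-2],[0,0,-2],[0,0,-2],[0,0,-2]]}'
python3 - <<'E'
from h import *
import pickle
c=calibration('wrist');i=capture('wrist')
pickle.dump((c,i),open('w4.pkl','wb'));cv2.imwrite('pics/w4.png',i[:,:,::-1])
E
```

```text
clock: 7.9
ee_pos: [0.442, -0.043, 0.1705]
orientation: [[0.983, -0.182, 0.0], [-0.182, -0.983, -0.001], [0.0, 0.001, -1.0]]
wrist_force: [0.1, -0.1, -0.2]
finger_gap: 0.999
grip_force: 0.0
```

View pics/w4.png

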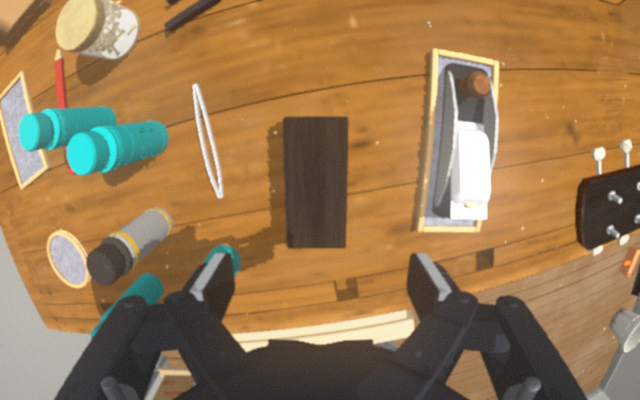

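The plane lies inside the long cradle's rim. The box top has corners (285,117), (348,117), (347,248), (286,247).

```bash
python3 - <<'E'
from h import *
import pickle
np.set_printoptions(precision=4,suppress=True)
c,_=pickle.load(open('w4.pkl','rb'));T=calibration('top')
P=np.array([plane(c,u,v,.037,True)[:2] for u,v in((285,117),(348,117),(347,248),(286,247))])
print(P,P.mean(0),cv2.minAreaRect((P*1000).astype(np.float32)))
# height: upper corners vs top picture (crop coords/2.85 + offset)
for q,(a,b) in(((285,117),(452,208)),((348,117),(507,214))): print(tri([ray(c,*q,True),ray(T,190+a/2.85-.3,130+b/2.85-.3)]))
E
python3 go.py 0.4486 -0.0405 0.018 79.5
```

```text
[[ 0.5155 -0.0252]
 [ 0.5057 -0.0777]
 [ 0.3868 -0.0575]
 [ 0.3983 -0.001 ]] [ 0.4516 -0.0404] ((451.5883483886719, -41.23646545410156), (57.663997650146484, 120.55230712890625), 78.51679229736328)
(array([ 0.5147, -0.0259,  0.0333]), [np.float64(1.3686090834964726), np.float64(1.3686090834964106)])
(array([ 0.5058, -0.0781,  0.0404]), [np.float64(0.6837491731835968), np.float64(0.683749173183598)])
delta [  6.   -4.2 152.3] len 153.0 rot [ 0.03 -0.   -0.07] yaw now -100.6 p [ 0.442  -0.0434  0.1703] q [  15.    5.  -15.  122.    2.   53. -102.] gap 1.001 F [-0.1 -0.6 -0.1] t 7.95
```

```bash
python3 -m pendant '{"delta_pos":[[4,-2,30],[8,-3.5,75],[8,-3.5,110],[8,-3.5,132],[8,-3.5,145],[8,-3.5,151],[8,-3.5,152],[8,-3.5,152]],"rot":[[0,0,0],[0,0,0.2],[0,0,0.2],[0,0,0.2],[0,0,0.2],[0,0,0.2],[0,0,0.2],[0,0,0.2]]}'; python3 -m pendant '{"delta_pos":[[0,0,0],[0,0,0],[0,0,0],[0,0,0],[0,0,0],[0,0,0],[0,0,0],[0,0,0]],"rot":[[0,0,0],[0,0,0],[0,0,0],[0,0,0],[0,0,0],[0,0,0],[0,0,0],[0,0,0]]}' 255 60;python3 go.py 0.451 -0.041 0.14 79
```

```text
clock: 8.75
ee_pos: [0.4515, -0.0402, 0.0191]
orientation: [[0.983, -0.185, 0.002], [-0.185, -0.983, -0.0], [0.002, -0.0, -1.0]]
wrist_force: [0.1, -0.3, 0.3]
finger_gap: 1.002
grip_force: 0.0
clock: 9.55
ee_pos: [0.4515, -0.0399, 0.0195]
orientation: [[0.983, -0.184, 0.002], [-0.184, -0.983, -0.001], [0.002, 0.0, -1.0]]
wrist_force: [-0.7, -0.6, 5.2]
finger_gap: 0.643
grip_force: 65.5
delta [  -0.     1.2 -120.5] len 120.0 rot [ 0.01 -0.12  0.38] yaw now -100.6 p [ 0.4515 -0.0399  0.0195] q [  12.   22.  -13.  126.    9.   33. -109.] gap 0.643 F [-0.7 -0.6  5.2] t 9.55
```

```bash
python3 -m pendant '{"delta_pos":[[0,0,-20],[0,0,-55],[0,0,-95],[0,0,-135],[0,0,-170],[0,0,-180],[0,0,-180]],"rot":[[0,0,0],[0,0,0],[0,0,0],[0,0,0],[0,0,0],[0,0,0],[0,0,0]]}'; python3 go.py 0.607 0.3545 0.20 98.9
```

```text
clock: 10.25
ee_pos: [0.451, -0.0399, 0.1992]
orientation: [[0.983, -0.184, 0.003], [-0.184, -0.983, -0.001], [0.003, 0.0, -1.0]]
wrist_force: [0.2, 0.4, -4.8]
finger_gap: 0.644
grip_force: 65.8
delta [  80.5 -416.4   -0.6] len 424.0 rot [  0.03  -0.17 -19.53] yaw now -100.6 p [ 0.451  -0.0399  0.1992] q [  15.    4.  -16.  120.    1.   56. -102.] gap 0.644 F [ 0.2  0.4 -4.8] t 10.25
```

```bash
python3 -m pendant '{"delta_pos":[[4,-20,0],[10,-55,0],[19,-95,0],[27,-138,0],[35,-180,0],[43,-222,0],[51,-264,0],[59,-306,0]],"rot":[[0,0,-1],[0,0,-3],[0,0,-5],[0,0,-7],[0,0,-9],[0,0,-11],[0,0,-13],[0,0,-15]]}'; python3 go.py 0.607 0.3545 0.16 98.9
```

```text
clock: 11.05
ee_pos: [0.5629, 0.2518, 0.1939]
orientation: [[0.997, 0.079, -0.007], [0.079, -0.997, -0.002], [-0.007, 0.001, -1.0]]
wrist_force: [0.2, -0.0, -4.7]
finger_gap: 0.643
grip_force: 65.6
delta [ 52.2 -98.9  33.4] len 117.0 rot [ 0.05  0.39 -4.38] yaw now -85.5 p [0.5629 0.2518 0.1939] q [  -7.   24.  -26.   97.   11.   62. -122.] gap 0.643 F [ 0.2 -0.  -4.7] t 11.05
```

```bash
python3 -m pendant '{"delta_pos":[[16,-30,0],[33,-65,3],[46,-90,20],[52,-99,33],[52,-99,33],[52,-99,33]],"rot":[[0,0,-1.5],[0,0,-3],[0,0,-4],[0,0,-4.4],[0,0,-4.4],[0,0,-4.4]]}'
python3 - <<'E'
from h import *
import pickle
c=calibration('wrist');i=capture('wrist')
pickle.dump((c,i),open('w5.pkl','wb'));cv2.imwrite('pics/w5.png',i[:,:,::-1])
E
```

```text
clock: 11.65
ee_pos: [0.6074, 0.351, 0.1616]
orientation: [[0.988, 0.152, -0.006], [0.152, -0.988, -0.004], [-0.006, 0.003, -1.0]]
wrist_force: [0.5, -0.3, -4.9]
finger_gap: 0.642
grip_force: 65.6
```

View pics/w5.png

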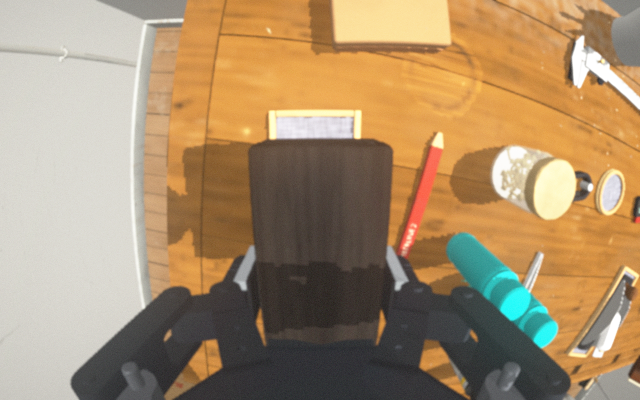

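The box is held above the wide cradle. The cradle's front rim corners are (269,112) and (361,110).

```bash
python3 - <<'E'
from h import *
import pickle
np.set_printoptions(precision=4,suppress=True)
c,_=pickle.load(open('w5.pkl','rb'))
a=plane(c,268.5,111,.009,True)[:2];b=plane(c,361.5,110,.009,True)[:2]
d=a-b;print(a,b,np.linalg.norm(d),np.degrees(np.arctan2(d[1],d[0])))
u=np.array([d[1],-d[0]])/np.linalg.norm(d); print('centre',(a+b)/2-.075*u)
f=plane(c,320,142,.161+.018,True);print(f)
E
python3 go.py 0.607 0.3545 0.0245 98.9
```

```text
[0.6733 0.4093] [0.6869 0.3259] 0.08454641971146527 99.20246199449436
centre [0.6061 0.3556]
[0.6692 0.3616 0.179 ]
delta [ -0.5  -4.4 138.7] len 139.0 rot [ 0.15  0.19 -0.2 ] yaw now -81.3 p [0.6086 0.3506 0.1632] q [ -15.   34.  -26.   86.   16.   64. -126.] gap 0.644 F [-0.3  0.4 -3.6] t 11.7
```

```bash
python3 -m pendant '{"delta_pos":[[-1,-3,30],[-1.5,-4.7,70],[-1.5,-4.7,105],[-1.5,-4.7,122],[-1.5,-4.7,130],[-1.5,-4.7,134],[-1.5,-4.7,136],[-1.5,-4.7,136]],"rot":[[0,0,0],[0.1,0.1,-0.3],[0.1,0.1,-0.3],[0.1,0.1,-0.3],[0.1,0.1,-0.3],[0.1,0.1,-0.3],[0.1,0.1,-0.3],[0.1,0.1,-0.3]]}'; python3 go.py 0.6065 0.355 0.0235 99
```

```text
clock: 12.5
ee_pos: [0.6083, 0.3581, 0.0313]
orientation: [[0.988, 0.157, 0.004], [0.157, -0.988, 0.004], [0.005, -0.003, -1.0]]
wrist_force: [1.1, 0.2, -3.9]
finger_gap: 0.64
grip_force: 65.4
delta [-2.3  2.8  7.8] len 9.0 rot [-0.18 -0.28  0.06] yaw now -80.9 p [0.6083 0.3581 0.0313] q [ -17.   43.  -24.   89.   20.   52. -128.] gap 0.64 F [ 1.1  0.2 -3.9] t 12.5
```

```bash
python3 -m pendant '{"delta_pos":[[0,0,0],[0,0.5,1],[0,0.5,3],[0,0.5,3],[0,0.5,3]],"rot":[[0,0,0],[0,0,0],[0,0,0],[0,0,0],[0,0,0]]}'; python3 go.py 0.6065 0.355 0.0235 99
```

```text
clock: 13.0
ee_pos: [0.6069, 0.3566, 0.0261]
orientation: [[0.987, 0.158, 0.001], [0.158, -0.987, 0.002], [0.001, -0.002, -1.0]]
wrist_force: [-0.8, 0.3, -4.7]
finger_gap: 0.641
grip_force: 65.5
delta [-0.6  1.5  2.6] len 3.0 rot [-0.09 -0.08  0.07] yaw now -80.9 p [0.6069 0.3566 0.0261] q [ -17.   43.  -23.   89.   20.   51. -129.] gap 0.641 F [-0.8  0.3 -4.7] t 13.0
```

```bash
python3 -m pendant '{"delta_pos":[[0,1.5,1],[0,1.5,2],[0,1.5,3],[0,1.5,3]],"rot":[[0,0,0],[0,0,0],[0,0,0],[0,0,0]]}'; python3 go.py 0.6065 0.355 0.0235 99
```

```text
clock: 13.4
ee_pos: [0.6074, 0.3549, 0.0237]
orientation: [[0.988, 0.157, 0.001], [0.157, -0.988, 0.001], [0.002, -0.001, -1.0]]
wrist_force: [-1.0, -1.8, 0.5]
finger_gap: 0.646
grip_force: 65.9
delta [-0.9 -0.2  0.2] len 1.0 rot [-0.06 -0.09  0.06] yaw now -80.9 p [0.6074 0.3549 0.0237] q [ -17.   43.  -23.   90.   20.   51. -128.] gap 0.646 F [-1.  -1.8  0.5] t 13.4
```

```bash
python3 -m pendant '{"delta_pos":[[0,0,0],[0,0,0],[0,0,0],[0,0,0],[0,0,0],[0,0,-10],[0,0,-50],[0,0,-95]],"rot":[[0,0,0],[0,0,0],[0,0,0],[0,0,0],[0,0,0],[0,0,0],[0,0,0],[0,0,0]]}' 0; python3 go.py 0.65 0.13 0.2 135
```

```text
clock: 14.2
ee_pos: [0.6056, 0.3539, 0.1174]
orientation: [[0.987, 0.158, -0.003], [0.158, -0.987, -0.0], [-0.003, -0.0, -1.0]]
wrist_force: [0.5, 0.3, -0.4]
finger_gap: 1.002
grip_force: 0.0
delta [  8.2 228.1 -82.6] len 243.0 rot [ -0.05   0.15 -35.91] yaw now -80.9 p [0.6056 0.3539 0.1174] q [ -15.   37.  -26.   88.   17.   59. -126.] gap 1.002 F [ 0.5  0.3 -0.4] t 14.2
```

```bash
python3 -m pendant '{"delta_pos":[[0,10,-40],[1,40,-75],[2,80,-83],[4,120,-83],[6,160,-83],[7,200,-83],[8,228,-83],[8,228,-83]],"rot":[[0,0,-4],[0,0,-10],[0,0,-16],[0,0,-22],[0,0,-28],[0,0,-34],[0,0,-36],[0,0,-36]]}'
python3 -m pendant '{"delta_pos":[[0,0,0],[0,0,0]],"rot":[[0,0,0],[0,0,0]]}'
python3 - <<'E'
from h import *
import pickle
c=calibration('wrist');i=capture('wrist')
pickle.dump((c,i),open('w6.pkl','wb'));cv2.imwrite('pics/w6.png',i[:,:,::-1])
E
```

```text
clock: 15.0
ee_pos: [0.653, 0.1221, 0.2012]
orientation: [[0.714, 0.7, 0.003], [0.7, -0.714, -0.003], [-0.0, 0.004, -1.0]]
wrist_force: [0.7, -0.9, -0.7]
finger_gap: 1.001
grip_force: 0.0
clock: 15.2
ee_pos: [0.6504, 0.1334, 0.2016]
orientation: [[0.705, 0.71, 0.002], [0.71, -0.705, 0.004], [0.004, -0.001, -1.0]]
wrist_force: [-0.3, 1.3, -0.2]
finger_gap: 0.998
grip_force: 0.0
```

View pics/w6.png

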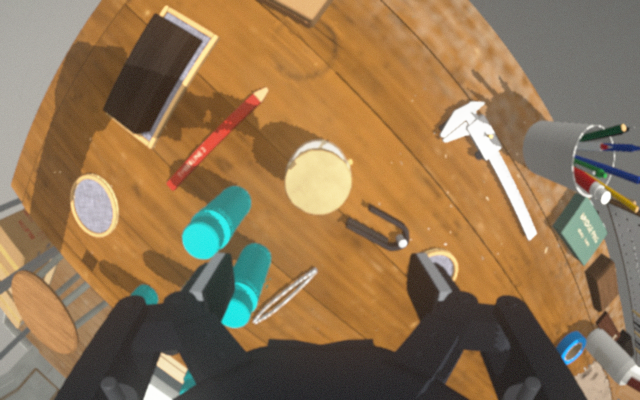

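The jar lid is centred at (318,182). The box sits in the wide cradle at (160,75), to be checked later from above.

```bash
python3 - <<'E'
from h import *
import pickle
np.set_printoptions(precision=4,suppress=True)
c,i=pickle.load(open('w6.pkl','rb'));T=calibration('top')
h=cv2.cvtColor(i,cv2.COLOR_RGB2HSV)
m=((h[...,0]>12)&(h[...,0]<32)&(h[...,1]>40)&(h[...,1]<150)&(h[...,2]>165)).astype(np.uint8)
m=cv2.morphologyEx(m,cv2.MORPH_OPEN,np.ones((3,3)));a=blob(m,318,185);e=cv2.fitEllipse(a);print(e)
P=np.array([plane(c,*q[0],.079,True)[:2] for q in a]);print(cv2.minEnclosingCircle((P*1000).astype(np.float32)))
print(plane(c,*e[0],.079,True))
t0=cv2.cvtColor(cv2.imread('pics/top0.png'),cv2.COLOR_BGR2HSV)
mt=((t0[...,0]>12)&(t0[...,0]<32)&(t0[...,1]>40)&(t0[...,1]<150)&(t0[...,2]>140)).astype(np.uint8);b=blob(mt,286,147);et=cv2.fitEllipse(b);print(et)
print(tri([ray(c,*e[0],True),ray(T,*et[0])]))
u=proj(c,[.5598,.1777,.121],True);print(u,'turq caps at', [plane(c,*q,.121,True)[:2] for q in((202,240),(237,308))])
E
python3 go.py 0.663 0.137 0.036 135
```

```text
((318.4134216308594, 181.02767944335938), (66.52758026123047, 70.37605285644531), 55.047664642333984)
((661.61865234375, 146.39186096191406), 32.00133514404297)
[0.6605 0.147  0.079 ]
((286.3848571777344, 151.0264434814453), (21.719961166381836, 29.092966079711914), 151.00621032714844)
(array([0.6568, 0.142 , 0.0533]), [np.float64(1.1607330079286793), np.float64(1.1607330079287335)])
[202.1882 253.5561] turq caps at [array([0.5694, 0.185 ]), array([0.54  , 0.1246])]
delta [ 10.5   7.1 165.6] len 166.0 rot [-0.08 -0.22  0.27] yaw now -44.7 p [0.6502 0.1339 0.2015] q [  9.  29. -32.  90.  17.  65. -72.] gap 1.0 F [-0.8  0.9  0.4] t 15.25
```

Run:
```python
from h import *
import pickle
np.set_printoptions(precision=4,suppress=True)
c,i=pickle.load(open('w6.pkl','rb'));T=calibration('top');S=calibration('scene')
print(plane(T,285.5,147.2,.079), tri([ray(c,318.4,181,True),ray(T,285.5,147.2)]))
print('wrist cam',-c['world_to_cam'][:3,:3].T@c['world_to_cam'][:3,3])
t=capture('top');s=capture('scene')
k=lambda a:cv2.resize(a,(400,400),interpolation=cv2.INTER_CUBIC)
# new wrist frame also, static
c2=calibration('wrist');w=capture('wrist');pickle.dump((c2,w),open('w7.pkl','wb'))
cv2.imwrite('pics/c2.png',np.hstack([k(t[130:190,260:320]),k(w[132:232,268:368])])[:,:,::-1])
```

```text
[0.6604 0.1413 0.079 ] (array([0.6608, 0.1439, 0.0739]), [np.float64(2.5524099699790987), np.float64(2.5524099699791623)])
wrist cam [0.7021 0.186  0.3334]
```

View pics/c2.png

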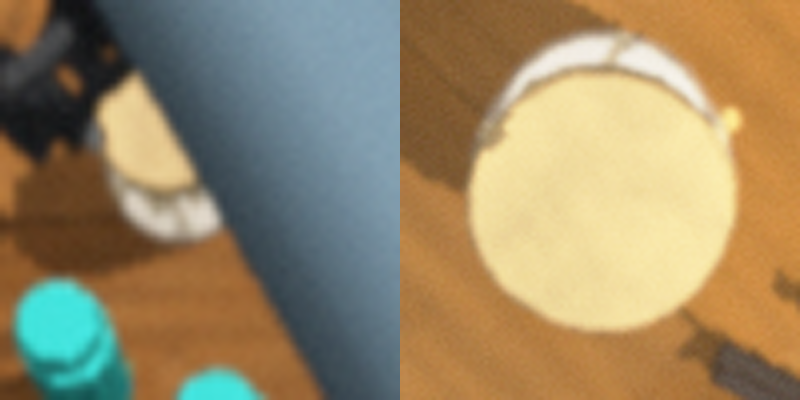

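The wrist crop shows the lid as a clean disc centred at pixel (319,181.7).

```bash
python3 -m pendant '{"delta_pos":[[8,0,30],[15,0,65],[15,0,90],[15,0,95],[15,0,95],[15,0,95]],"rot":[[0,0,0],[0,0,0],[0,0,0],[0,0,0],[0,0,0],[0,0,0]]}'; python3 go.py 0.6608 0.1448 0.036 135
python3 - <<'E'
from h import *
np.set_printoptions(precision=4,suppress=True)
c=calibration('wrist');w=capture('wrist')
h=cv2.cvtColor(w,cv2.COLOR_RGB2HSV)
m=((h[...,0]>12)&(h[...,0]<34)&(h[...,1]>40)&(h[...,1]<140)&(h[...,2]>190)).astype(np.uint8)
m=cv2.morphologyEx(m,cv2.MORPH_OPEN,np.ones((7,7)));u=proj(c,[.6608,.1448,.079],True);a=blob(m,*u)
P=np.array([plane(c,*q[0],.079,True)[:2] for q in a]);print(u,cv2.minEnclosingCircle((P*1000).astype(np.float32)),P.min(0),P.max(0))
E
```

```text
clock: 16.0
ee_pos: [0.6627, 0.1425, 0.1077]
orientation: [[0.706, 0.708, 0.004], [0.708, -0.706, 0.003], [0.005, 0.001, -1.0]]
wrist_force: [1.0, 0.2, 0.4]
finger_gap: 1.001
grip_force: 0.0
delta [-0.1 -3.  71.7] len 72.0 rot [ 0.05 -0.28  0.09] yaw now -44.9 p [0.6627 0.1425 0.1077] q [  6.  36. -30.  92.  20.  57. -75.] gap 1.001 F [1.  0.2 0.4] t 16.0
[316.0209 245.8079] ((658.4075317382812, 145.7992401123047), 27.989898681640625) [0.6311 0.1185] [0.6788 0.1718]
```

```bash
python3 -m pendant '{"delta_pos":[[-1,-3,10],[-1,-3,35],[-1,-3,55],[-1,-3,66],[-1,-3,70],[-1,-3,71],[-1,-3,71]],"rot":[[0,0,0],[0,0,0],[0,0,0],[0,0,0],[0,0,0],[0,0,0],[0,0,0]]}';  python3 -m pendant '{"delta_pos":[[0,0,0],[0,0,0],[0,0,0],[0,0,0],[0,0,0],[0,0,0],[0,0,0],[0,0,0]],"rot":[[0,0,0],[0,0,0],[0,0,0],[0,0,0],[0,0,0],[0,0,0],[0,0,0],[0,0,0]]}' 255 30;python3 go.py 0.6608 0.1448 0.2 135
```

```text
clock: 16.75
ee_pos: [0.6595, 0.1436, 0.0356]
orientation: [[0.706, 0.708, 0.003], [0.708, -0.706, 0.002], [0.004, 0.0, -1.0]]
wrist_force: [1.0, 0.7, 1.2]
finger_gap: 0.998
grip_force: 0.0
clock: 17.55
ee_pos: [0.6598, 0.144, 0.0363]
orientation: [[0.706, 0.708, 0.003], [0.708, -0.706, 0.003], [0.004, 0.0, -1.0]]
wrist_force: [-0.6, 0.9, 5.3]
finger_gap: 0.699
grip_force: 33.5
delta [   2.     0.2 -163.7] len 164.0 rot [ 0.02 -0.25  0.08] yaw now -44.9 p [0.6598 0.144  0.0363] q [  5.  41. -28.  94.  23.  51. -77.] gap 0.699 F [-0.6  0.9  5.3] t 17.55
```

```bash
python3 -m pendant '{"delta_pos":[[0,0,-20],[0,0,-55],[0,0,-95],[0,0,-135],[0,0,-160],[0,0,-165],[0,0,-165]],"rot":[[0,0,0],[0,0,0],[0,0,0],[0,0,0],[0,0,0],[0,0,0],[0,0,0]]}'; python3 go.py 0.4075 0.331 0.20 135
```

```text
clock: 18.25
ee_pos: [0.6588, 0.1427, 0.2007]
orientation: [[0.706, 0.708, 0.003], [0.708, -0.706, 0.002], [0.003, 0.001, -1.0]]
wrist_force: [0.3, 0.6, -2.9]
finger_gap: 0.706
grip_force: 33.7
delta [-4.420e+01 -3.108e+02  3.000e-01] len 314.0 rot [ 0.04 -0.18  0.06] yaw now -44.9 p [0.6588 0.1427 0.2007] q [  8.  30. -32.  89.  17.  66. -73.] gap 0.706 F [ 0.3  0.6 -2.9] t 18.25
```

```bash
python3 -m pendant '{"delta_pos":[[-3,-20,0],[-8,-60,0],[-14,-105,0],[-21,-150,0],[-27,-195,0],[-33,-240,0],[-40,-280,0],[-44,-305,0]],"rot":[[0,0,0],[0,0,0],[0,0,0],[0,0,0],[0,0,0],[0,0,0],[0,0,0],[0,0,0]]}'; python3 -m pendant '{"delta_pos":[[0,0,20],[0,0,40],[0,0,60],[0,0,60],[0,0,60]],"rot":[[0,0,0],[0,0,0],[0,0,0],[0,0,0],[0,0,0]]}'
python3 - <<'E'
from h import *
import pickle
c=calibration('wrist');i=capture('wrist')
pickle.dump((c,i),open('w8.pkl','wb'));cv2.imwrite('pics/w8.png',i[:,:,::-1])
E
python3 go.py 0.4075 0.331 0.0405 135
```

```text
clock: 19.05
ee_pos: [0.4062, 0.3281, 0.1973]
orientation: [[0.703, 0.711, -0.004], [0.711, -0.703, -0.001], [-0.003, -0.003, -1.0]]
wrist_force: [0.2, -0.0, -2.7]
finger_gap: 0.704
grip_force: 33.7
clock: 19.55
ee_pos: [0.4104, 0.3261, 0.1382]
orientation: [[0.706, 0.708, -0.002], [0.708, -0.706, -0.0], [-0.002, -0.002, -1.0]]
wrist_force: [0.2, -0.3, -2.3]
finger_gap: 0.705
grip_force: 33.7
delta [ 0.1 -5.4 98.9] len 99.0 rot [-0.06 -0.05  0.07] yaw now -44.9 p [0.4113 0.327  0.1394] q [  -8.   20.  -40.  112.   16.   53. -101.] gap 0.704 F [-0.  -0.  -1.7] t 19.6
```

View pics/w8.png

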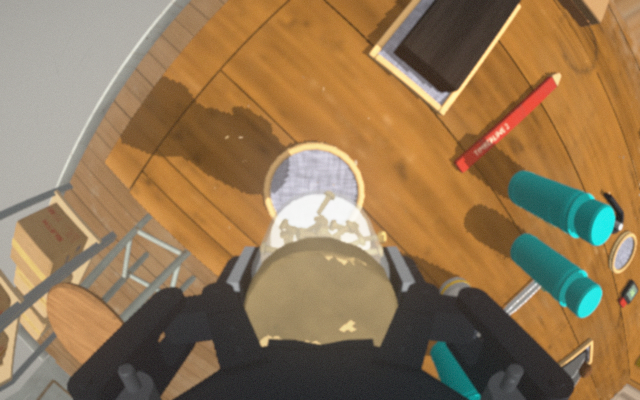

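The jar hangs above the big round cradle. The rim's outer edge passes (264,188), (314,142) and (365,190).

```bash
python3 - <<'E'
from h import *
import pickle
from scipy.optimize import least_squares
np.set_printoptions(precision=4,suppress=True)
c,_=pickle.load(open('w8.pkl','rb'))
P=np.array([plane(c,u,v,.009,True)[:2] for u,v in((264,188),(278,157),(314,142.5),(348,153),(365.5,190))])
print(least_squares(lambda q:np.hypot(*(P-q[:2]).T)-.045,[.4,.33]).x,least_squares(lambda q:np.hypot(*(P-q[:2]).T)-q[2],[.4,.33,.045]).x)
E
python3 go.py 0.4075 0.331 0.0405 135
```

```text
[0.4087 0.3324] [0.409  0.3327 0.0447]
delta [ 0.1 -5.4 98.9] len 99.0 rot [-0.06 -0.05  0.07] yaw now -44.9 p [0.4113 0.327  0.1394] q [  -8.   20.  -40.  112.   16.   53. -101.] gap 0.704 F [-0.  -0.  -1.7] t 19.6
```

```bash
python3 -m pendant '{"delta_pos":[[1,-3,10],[1,-5.5,40],[1,-5.5,65],[1,-5.5,82],[1,-5.5,90],[1,-5.5,95],[1,-5.5,96],[1,-5.5,96]],"rot":[[0,0,0],[0,0,0],[0,0,0],[0,0,0],[0,0,0],[0,0,0],[0,0,0],[0,0,0]]}'; python3 -m pendant '{"delta_pos":[[0,0,0],[0,0,0]],"rot":[[0,0,0],[0,0,0]]}'; python3 go.py 0.4083 0.332 0.0405 135
```

```text
clock: 20.4
ee_pos: [0.4094, 0.3328, 0.0447]
orientation: [[0.706, 0.708, 0.003], [0.708, -0.706, 0.003], [0.004, -0.0, -1.0]]
wrist_force: [0.2, 0.2, -2.2]
finger_gap: 0.702
grip_force: 33.7
clock: 20.6
ee_pos: [0.4093, 0.3326, 0.0448]
orientation: [[0.706, 0.708, 0.003], [0.708, -0.706, 0.003], [0.004, -0.0, -1.0]]
wrist_force: [-0.0, -0.2, -2.3]
finger_gap: 0.705
grip_force: 33.7
delta [-1.1 -0.3  4.3] len 4.0 rot [-0.   -0.23  0.06] yaw now -44.9 p [0.4093 0.3326 0.0448] q [ -13.   29.  -35.  115.   24.   43. -108.] gap 0.705 F [-0.  -0.2 -2.3] t 20.6
```

```bash
python3 -m pendant '{"delta_pos":[[0,0,1],[-1,0,2.5],[-1,0,4],[-1,0,5],[-1,0,5]],"rot":[[0,0,0],[0,-0.2,0],[0,-0.2,0],[0,-0.2,0],[0,-0.2,0]]}'; python3 go.py 0.4083 0.332 0.0405 135
```

```text
clock: 21.1
ee_pos: [0.4079, 0.3313, 0.0403]
orientation: [[0.706, 0.708, -0.001], [0.708, -0.706, -0.002], [-0.002, 0.001, -1.0]]
wrist_force: [-2.8, -4.0, 8.9]
finger_gap: 0.705
grip_force: 34.7
delta [ 0.7 -0.2 -0.2] len 1.0 rot [0.06 0.14 0.07] yaw now -44.9 p [0.4079 0.3313 0.0403] q [ -14.   29.  -35.  115.   24.   43. -108.] gap 0.705 F [-2.8 -4.   8.9] t 21.1
```

```bash
python3 -m pendant '{"delta_pos":[[0,0,0],[0,0,0],[0,0,0],[0,0,0],[0,0,0],[0,0,-10],[0,0,-50],[0,0,-95]],"rot":[[0,0,0],[0,0,0],[0,0,0],[0,0,0],[0,0,0],[0,0,0],[0,0,0],[0,0,0]]}' 0; python3 -m pendant '{"delta_pos":[[0,0,-45],[0,0,-90],[0,0,-110],[0,0,-110]],"rot":[[0,0,4],[0,0,10],[0,0,16],[0,0,16]]}'; python3 go.py 0.42 0.14 0.25 105
```

```text
clock: 21.9
ee_pos: [0.4067, 0.3305, 0.1339]
orientation: [[0.706, 0.708, -0.005], [0.708, -0.706, -0.002], [-0.005, -0.002, -1.0]]
wrist_force: [1.2, 0.9, -0.1]
finger_gap: 0.999
grip_force: 0.0
clock: 22.3
ee_pos: [0.4101, 0.3339, 0.2491]
orientation: [[0.874, 0.486, 0.007], [0.486, -0.874, 0.005], [0.009, -0.0, -1.0]]
wrist_force: [-0.5, 0.3, 0.1]
finger_gap: 1.001
grip_force: 0.0
delta [-85.5 174.3  -1.7] len 194.0 rot [-0.09 -0.49 14.05] yaw now -60.9 p [0.4101 0.3339 0.2491] q [  -7.   12.  -40.  106.    9.   64. -112.] gap 1.001 F [-0.5  0.3  0.1] t 22.3
```

```bash
python3 -m pendant '{"delta_pos":[[-10,20,0],[-27,55,0],[-45,92,0],[-63,130,0],[-78,160,0],[-85,174,0],[-85,174,0],[-85,174,0]],"rot":[[0,0,2],[0,0,5],[0,0,8],[0,0,11],[0,0,13],[0,0,14],[0,0,14],[0,0,14]]}'; python3 -m pendant '{"delta_pos":[[0,0,0],[0,0,0]],"rot":[[0,0,0],[0,0,0]]}'
python3 - <<'E'
from h import *
import pickle
c=calibration('wrist');i=capture('wrist')
pickle.dump((c,i),open('w9.pkl','wb'));cv2.imwrite('pics/w9.png',i[:,:,::-1])
E
python3 go.py 0.43 0.142 0.085 105
```

```text
clock: 23.1
ee_pos: [0.4181, 0.1396, 0.2438]
orientation: [[0.965, 0.262, -0.001], [0.262, -0.965, 0.001], [-0.001, -0.001, -1.0]]
wrist_force: [-0.5, 0.7, 0.5]
finger_gap: 1.002
grip_force: 0.0
clock: 23.3
ee_pos: [0.4182, 0.1402, 0.2441]
orientation: [[0.965, 0.264, -0.001], [0.264, -0.965, 0.0], [-0.001, -0.001, -1.0]]
wrist_force: [0.0, 0.2, -0.4]
finger_gap: 0.999
grip_force: 0.0
delta [ 12.    1.2 159.1] len 160.0 rot [-0.02  0.06  0.28] yaw now -74.7 p [0.4183 0.1399 0.2441] q [  8.   0. -32. 117.   0.  62. -98.] gap 0.999 F [-0.3  0.1 -0.2] t 23.35
```

View pics/w9.png

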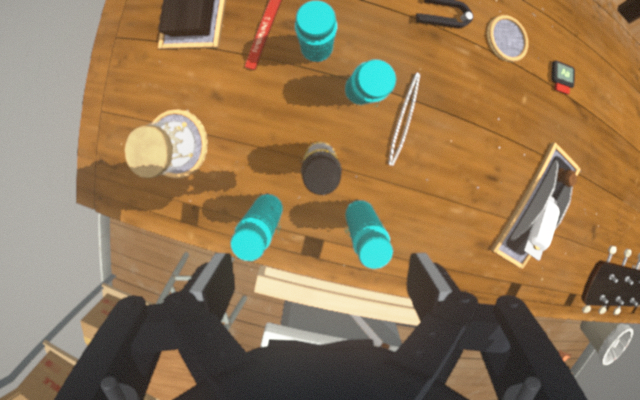

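The jar sits in its round cradle at (172,145). The tube's black cap is at (321,174), and the turquoise caps are at (249,243), (374,252), (375,80) and (316,19).

Run:
```python
from h import *
import pickle
np.set_printoptions(precision=4,suppress=True)
c,w=pickle.load(open('w9.pkl','rb'));T=calibration('top')
a=blob(cv2.morphologyEx((w.max(2)<75).astype(np.uint8),cv2.MORPH_OPEN,np.ones((3,3))),321,175)
x,y,ww,hh=cv2.boundingRect(a);print('bbox',x,y,ww,hh,cv2.minEnclosingCircle(a))
for q in((321,174),(249,243),(374,252),(378,79),(316,19)): print(plane(c,*q,.121,True)[:2])
P=np.array([plane(c,*q[0],.121,True)[:2] for q in a]);print(cv2.minEnclosingCircle((P*1000).astype(np.float32)))
print('tube tri',tri([ray(c,321,174,True),ray(T,190+269/2.85-.3,130+277/2.85-.3)]))
```

```text
bbox 303 157 13 12 ((309.0, 162.0), 7.810349941253662)
[0.439  0.1464]
[0.3601 0.1932]
[0.3819 0.0801]
[0.5285 0.1228]
[0.5637 0.1848]
((446.16339111328125, 158.62408447265625), 6.55463171005249)
tube tri (array([0.4376, 0.1438, 0.1097]), [np.float64(2.1333597068291623), np.float64(2.1333597068292525)])
```

```bash
python3 -m pendant '{"delta_pos":[[8,-1,25],[18,-1,55],[20,-1,78],[20,-1,84],[20,-1,84],[20,-1,84]],"rot":[[0,0,0],[0,0,0.3],[0,0,0.3],[0,0,0.3],[0,0,0.3],[0,0,0.3]]}'; python3 go.py 0.4385 0.146 0.09 105
python3 - <<'E'
from h import *
np.set_printoptions(precision=4,suppress=True)
c=calibration('wrist');w=capture('wrist');cv2.imwrite('pics/w10.png',w[:,:,::-1])
u=proj(c,[.4385,.146,.121],True);print(u)
for t in(70,90,110):
    m=cv2.morphologyEx((w.max(2)<t).astype(np.uint8),cv2.MORPH_OPEN,np.ones((5,5)));m=cv2.morphologyEx(m,cv2.MORPH_CLOSE,np.ones((7,7)))
    a=blob(m,*u);print(t,cv2.boundingRect(a))
    P=np.array([plane(c,*q[0],.121,True)[:2] for q in a]);print(cv2.minEnclosingCircle((P*1000).astype(np.float32)),P.min(0),P.max(0))
E
```

```text
clock: 23.95
ee_pos: [0.438, 0.145, 0.161]
orientation: [[0.967, 0.256, 0.0], [0.256, -0.967, 0.0], [0.0, 0.0, -1.0]]
wrist_force: [0.7, 0.1, 0.7]
finger_gap: 0.999
grip_force: 0.0
delta [ 0.7 -0.9 71. ] len 71.0 rot [ 0.   -0.03 -0.18] yaw now -75.2 p [0.438 0.145 0.161] q [   6.    9.  -32.  120.    6.   52. -104.] gap 0.999 F [0.7 0.1 0.7] t 23.95
[320.425 236.344]
70 (296, 206, 43, 53)
((440.73846435546875, 146.89208984375), 17.359966278076172) [0.424  0.1337] [0.4571 0.1623]
90 (294, 201, 52, 60)
((441.5238952636719, 147.8372802734375), 19.802927017211914) [0.4221 0.1301] [0.4591 0.164 ]
110 (293, 198, 54, 64)
((441.880126953125, 147.31527709960938), 20.70860481262207) [0.4215 0.1295] [0.4623 0.1642]
```

```bash
python3 -m pendant '{"delta_pos":[[1,-1,10],[2,-1.5,35],[2,-1.5,60],[2,-1.5,74],[2,-1.5,80],[2,-1.5,81],[2,-1.5,81]],"rot":[[0,0,0],[0,0,0],[0,0,0],[0,0,0],[0,0,0],[0,0,0],[0,0,0]]}';  python3 -m pendant '{"delta_pos":[[0,0,0],[0,0,0],[0,0,0],[0,0,0],[0,0,0],[0,0,0],[0,0,0],[0,0,0]],"rot":[[0,0,0],[0,0,0],[0,0,0],[0,0,0],[0,0,0],[0,0,0],[0,0,0],[0,0,0]]}' 255 25;python3 go.py 0.4395 0.147 0.3 105
```

```text
clock: 24.7
ee_pos: [0.4396, 0.1465, 0.0796]
orientation: [[0.967, 0.255, 0.0], [0.255, -0.967, -0.0], [0.0, 0.0, -1.0]]
wrist_force: [-0.6, -1.8, 0.8]
finger_gap: 0.998
grip_force: 0.0
clock: 25.5
ee_pos: [0.4394, 0.1462, 0.0796]
orientation: [[0.967, 0.255, -0.0], [0.255, -0.967, -0.001], [-0.0, 0.001, -1.0]]
wrist_force: [-0.6, -0.2, 5.2]
finger_gap: 0.422
grip_force: 25.2
delta [ 2.000e-01 -6.000e-01 -2.204e+02] len 220.0 rot [ 0.03  0.01 -0.23] yaw now -75.2 p [0.4394 0.1462 0.0796] q [   3.   18.  -30.  123.   13.   43. -110.] gap 0.422 F [-0.6 -0.2  5.2] t 25.5
```

```bash
python3 -m pendant '{"delta_pos":[[0,0,-20],[0,0,-55],[0,0,-95],[0,0,-135],[0,0,-155],[0,0,-160],[0,0,-160]],"rot":[[0,0,0],[0,0,0],[0,0,0],[0,0,0],[0,0,0],[0,0,0],[0,0,0]]}'; python3 go.py 0.67 -0.0537 0.24 105
```

```text
clock: 26.2
ee_pos: [0.4389, 0.1462, 0.2388]
orientation: [[0.967, 0.255, -0.001], [0.255, -0.967, -0.001], [-0.001, 0.0, -1.0]]
wrist_force: [-0.5, 0.2, -0.9]
finger_gap: 0.416
grip_force: 25.6
delta [172.5 252.2  -1.3] len 306.0 rot [ 0.02  0.05 -0.23] yaw now -75.2 p [0.4389 0.1462 0.2388] q [   8.    4.  -33.  115.    2.   62. -100.] gap 0.416 F [-0.5  0.2 -0.9] t 26.2
```

```bash
python3 -m pendant '{"delta_pos":[[10,15,0],[35,50,0],[60,88,0],[85,125,0],[110,162,0],[135,198,0],[158,232,0],[172,252,0]],"rot":[[0,0,0],[0,0,0],[0,0,0],[0,0,0],[0,0,0],[0,0,0],[0,0,0],[0,0,0]]}'; python3 -m pendant '{"delta_pos":[[0,0,15],[0,0,40],[0,0,55],[0,0,60],[0,0,60],[0,0,60]],"rot":[[0,0,0],[0,0,0],[0,0,0],[0,0,0],[0,0,0],[0,0,0]]}'
python3 - <<'E'
from h import *
import pickle
from scipy.optimize import least_squares
np.set_printoptions(precision=4,suppress=True)
c=calibration('wrist');w=capture('wrist');pickle.dump((c,w),open('w11.pkl','wb'));cv2.imwrite('pics/w11.png',w[:,:,::-1])
u=proj(c,[.67,-.0537,.004],True);print(u)
h=cv2.cvtColor(w,cv2.COLOR_RGB2HSV)
# rim: bright light wood; take pixels, project at .009, keep those near expected
m=(h[...,0]>10)&(h[...,0]<28)&(h[...,1]>60)&(h[...,1]<170)&(h[...,2]>200)
ys,xs=np.nonzero(m);k=np.hypot(xs-u[0],ys-u[1])<90;P=np.array([plane(c,a,b,.009,True)[:2] for a,b in zip(xs[k],ys[k])])
d=np.hypot(*(P-[.67,-.0537]).T);P=P[(d>.018)&(d<.045)];print(len(P))
r=least_squares(lambda q:np.hypot(*(P-q[:2]).T)-q[2],[.67,-.0537,.03],loss='soft_l1',f_scale=.002);print(r.x)
r=least_squares(lambda q:np.hypot(*(P-q[:2]).T)-.03,[.67,-.0537],loss='soft_l1',f_scale=.002);print(r.x)
a=np.degrees(np.arctan2(*(P-r.x)[:,::-1].T));print(np.histogram(a,12,(-180,180))[0])
E
python3 go.py 0.67 -0.0537 0.0836 105
```

```text
clock: 27.0
ee_pos: [0.6707, -0.0599, 0.2346]
orientation: [[0.968, 0.25, -0.005], [0.25, -0.968, -0.003], [-0.006, 0.002, -1.0]]
wrist_force: [-1.5, -0.0, -1.6]
finger_gap: 0.423
grip_force: 25.6
clock: 27.6
ee_pos: [0.6699, -0.0533, 0.1794]
orientation: [[0.967, 0.256, -0.0], [0.256, -0.967, -0.001], [-0.0, 0.001, -1.0]]
wrist_force: [0.2, 0.5, 0.1]
finger_gap: 0.424
grip_force: 25.6
[321.5877 184.6568]
2268
[ 0.6727 -0.0521  0.0346]
[ 0.6754 -0.0518]
[  0 141 275 189 303 291 282 240 197 173 153  24]
delta [-0.6  0.2 96.6] len 97.0 rot [ 0.05 -0.06 -0.2 ] yaw now -75.2 p [ 0.6704 -0.0533  0.1802] q [ 17.  29. -21.  90.  12.  63. -83.] gap 0.416 F [-0.4 -0.3 -0.3] t 27.65
```

Run:
```python
from h import *
import pickle
from scipy.optimize import least_squares
np.set_printoptions(precision=4,suppress=True)
for n in('w1','w2','w9','w11'):
    c,w=pickle.load(open(n+'.pkl','rb'));h=cv2.cvtColor(w,cv2.COLOR_RGB2HSV)
    m=((h[...,1]<60)&(h[...,2]>70)).astype(np.uint8);m=cv2.morphologyEx(m,cv2.MORPH_OPEN,np.ones((3,3)))
    u=proj(c,[.67,-.0537,.004],True);ys,xs=np.nonzero(m);k=np.hypot(xs-u[0],ys-u[1])<90
    P=np.array([plane(c,a,b,.004,True)[:2] for a,b in zip(xs[k],ys[k])]);d=P-[.67,-.0537];P=P[np.hypot(*d.T)<.036];d=P-[.67,-.0537]
    a=np.degrees(np.arctan2(d[:,1],d[:,0]));R=np.hypot(*d.T)
    print(n,len(P),'c',P.mean(0),'rmax/sector',[int(1e3*np.percentile(R[(a>=t)&(a<t+30)],98)) if ((a>=t)&(a<t+30)).sum()>15 else 0 for t in range(-180,180,30)])
```

```text
w1 828 c [ 0.6694 -0.0506] rmax/sector [25, 24, 22, 21, 22, 24, 26, 28, 28, 29, 28, 27]
w2 1339 c [ 0.6696 -0.0505] rmax/sector [26, 23, 21, 21, 22, 24, 27, 28, 28, 29, 28, 27]
w9 869 c [ 0.67   -0.0513] rmax/sector [25, 24, 24, 23, 24, 25, 26, 27, 28, 27, 26, 26]
w11 2294 c [ 0.6665 -0.0518] rmax/sector [35, 35, 24, 23, 23, 24, 26, 27, 29, 29, 29, 35]
```

```bash
python3 -m pendant '{"delta_pos":[[0,-1,15],[0,-2.3,45],[0,-2.3,70],[0,-2.3,84],[0,-2.3,90],[0,-2.3,93],[0,-2.3,93],[0,-2.3,93]],"rot":[[0,0,0],[0,0,0],[0,0,0],[0,0,0],[0,0,0],[0,0,0],[0,0,0],[0,0,0]]}'; python3 -m pendant '{"delta_pos":[[0,0,0],[0,0,0]],"rot":[[0,0,0],[0,0,0]]}'; python3 go.py 0.67 -0.051 0.0836 105
```

```text
clock: 28.45
ee_pos: [0.6701, -0.0514, 0.0873]
orientation: [[0.967, 0.255, 0.002], [0.255, -0.967, -0.001], [0.002, 0.001, -1.0]]
wrist_force: [-0.5, 0.6, -0.6]
finger_gap: 0.421
grip_force: 25.6
clock: 28.65
ee_pos: [0.6695, -0.0514, 0.0869]
orientation: [[0.967, 0.255, 0.001], [0.255, -0.967, -0.001], [0.001, 0.001, -1.0]]
wrist_force: [-0.3, 0.3, 0.0]
finger_gap: 0.421
grip_force: 25.6
delta [ 0.5 -0.3  3.3] len 3.0 rot [ 0.04 -0.03 -0.23] yaw now -75.2 p [ 0.6695 -0.0514  0.0869] q [ 16.  35. -20.  94.  14.  54. -85.] gap 0.421 F [-0.3  0.3  0. ] t 28.65
```

```bash
python3 -m pendant '{"delta_pos":[[0,0,1],[0.5,0,2.5],[0.5,0,3.5],[0.5,0,4],[0.5,0,4]],"rot":[[0,0,0],[0,0,0],[0,0,0],[0,0,0],[0,0,0]]}'; python3 go.py 0.67 -0.051 0.0836 105
```

```text
clock: 29.15
ee_pos: [0.67, -0.0512, 0.0838]
orientation: [[0.967, 0.255, -0.0], [0.255, -0.967, -0.001], [-0.0, 0.001, -1.0]]
wrist_force: [-1.8, 0.1, 5.9]
finger_gap: 0.423
grip_force: 26.4
delta [ 0.  -0.2  0.2] len 0.0 rot [ 0.05  0.02 -0.23] yaw now -75.2 p [ 0.67   -0.0512  0.0838] q [ 16.  35. -20.  94.  14.  54. -85.] gap 0.423 F [-1.8  0.1  5.9] t 29.15
```

```bash
python3 -m pendant '{"delta_pos":[[0,0,0],[0,0,0],[0,0,0],[0,0,0],[0,0,0],[0,0,-15],[0,0,-60],[0,0,-105]],"rot":[[0,0,0],[0,0,0],[0,0,0],[0,0,0],[0,0,0],[0,0,0],[0,0,0],[0,0,0]]}' 0; python3 -m pendant '{"delta_pos":[[-15,0,-45],[-40,0,-90],[-80,0,-110],[-100,0,-110],[-100,0,-110],[-100,0,-110]],"rot":[[0,0,0],[0,0,0],[0,0,0],[0,0,0],[0,0,0],[0,0,0]]}'
python3 - <<'E'
from h import *
import pickle
c=calibration('wrist');w=capture('wrist');pickle.dump((c,w),open('w12.pkl','wb'));cv2.imwrite('pics/w12.png',w[:,:,::-1])
E
python3 go.py 0.42 -0.45 0.3 105
```

```text
clock: 29.95
ee_pos: [0.6685, -0.0512, 0.1875]
orientation: [[0.967, 0.255, -0.004], [0.255, -0.967, -0.0], [-0.004, -0.001, -1.0]]
wrist_force: [1.3, 0.6, 1.6]
finger_gap: 1.003
grip_force: 0.0
clock: 30.55
ee_pos: [0.573, -0.0766, 0.298]
orientation: [[0.967, 0.255, 0.001], [0.255, -0.967, -0.001], [0.001, 0.001, -1.0]]
wrist_force: [0.3, -0.1, -0.4]
finger_gap: 1.004
grip_force: 0.0
delta [-243.7  322.2   -2.5] len 404.0 rot [ 0.01  0.   -0.2 ] yaw now -75.2 p [ 0.5733 -0.0762  0.2974] q [ 23.  13. -23.  97.   6.  71. -76.] gap 1.0 F [ 0.  -0.2  0.6] t 30.6
```

```bash
python3 -m pendant '{"delta_pos":[[-12,16,0],[-36,48,0],[-60,80,0],[-85,112,0],[-110,145,0],[-135,178,0],[-160,211,0],[-185,244,0]],"rot":[[0,0,0],[0,0,0],[0,0,0],[0,0,0],[0,0,0],[0,0,0],[0,0,0],[0,0,0]]}'; python3 -m pendant '{"delta_pos":[[-25,33,0],[-55,73,0],[-55,73,0],[-55,73,0]],"rot":[[0,0,0],[0,0,0],[0,0,0],[0,0,0]]}'
python3 - <<'E'
from h import *
import pickle
c,w=pickle.load(open('w12.pkl','rb'));t=capture('top');s=capture('scene')
k=lambda a,W,H:cv2.resize(a,(W,H),interpolation=cv2.INTER_CUBIC)
a=np.hstack([k(t[130:270,190:470],500,250),k(s[150:350,140:440][:, :],300,250)])
cv2.imwrite('pics/final.png',np.vstack([a,k(w[0:280,:],800,350)])[:,:,::-1])
E
```

```text
clock: 31.4
ee_pos: [0.4567, -0.3607, 0.2964]
orientation: [[0.966, 0.257, -0.001], [0.257, -0.966, 0.001], [-0.001, -0.001, -1.0]]
wrist_force: [0.1, -1.0, -0.1]
finger_gap: 1.001
grip_force: 0.0
clock: 31.8
ee_pos: [0.4212, -0.446, 0.2959]
orientation: [[0.968, 0.252, -0.002], [0.252, -0.968, 0.001], [-0.002, -0.002, -1.0]]
wrist_force: [0.6, 0.6, -0.2]
finger_gap: 0.998
grip_force: 0.0
```

View pics/final.png

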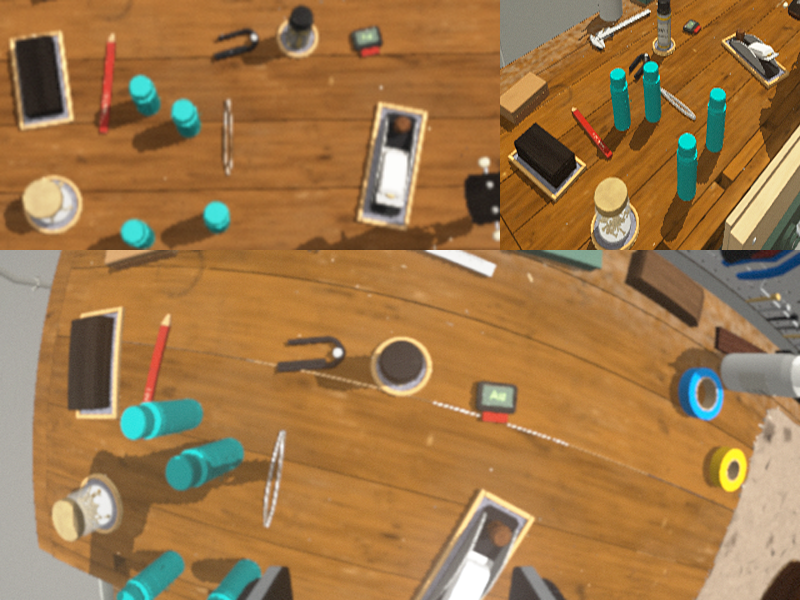

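The views show the plane, box, jar and tube each inside the rim of their own cradle, upright and flat. The turquoise tubes are untouched and the robot is clear.

```bash
python3 -c "
from rig import *
print(sign_off())"
```

```text
the job is handed in; nothing more can be done
None
```

All four things are in their matching cradles, flat inside the rims in the final pictures and released; the job was handed in at about 32 s on the robot's clock, and no verdict was returned.

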